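# Find the high spot of a spindle collar with a dial indicator

## Robot

A 7-joint arm with a two-finger parallel gripper is mounted at the origin on a cart in front of the work surface, level with it; the furniture and walls round the work are solid. World frame = base frame: x ahead of the robot, y to its left, z up, the work surface at z = 0. Lengths are in m, angles in degrees, forces in N, time in s.
With the tool pointing down it reaches from about 0.425 to 0.875 m from the base axis. Payload 4.7 kg.
Tool frame: the origin (TCP) lies at the centre of the arm's flange, where the gripper is bolted on; the fingertips stand 182 mm ahead of it and the grasp point (between the pads) lies 164 mm ahead of it; z points along the fingers, y is the line along which they close (so a half turn about z gives the same grasp; the last joint's range is limited). The gripper opens to 87 mm and grips with 3 to 60 N. Pads are 19 mm wide; open, the fingers measure 117 mm over their backs; the gripper's body (75 mm by 190 mm) begins 51 mm behind the grasp point.
Start: joints at [72.771, 18.392, -4.016, 83.108, 1.295, 78.541, -3.26], TCP at [0.201, -0.618, 0.405] pointing down, gripper open.
Joint ranges: [-163.93, 163.93], [-17.29, 119.83], [-79.2, 71.16], [3.27, 140.29], [-89.18, 269.18], [5.43, 117.66], [-154.24, 154.24]. Speed limits (degrees/s): [147.25, 147.25, 180, 180, 180, 180, 180].

## Interface

Orientations are given as [roll, pitch, yaw] about the fixed x, y, z axes, in that order (R = Rz(yaw) Ry(pitch) Rx(roll)).
In Python, from cell import env gives the robot as it stands. The module is installed in compiled form; this text tells all that it offers.
- The arm moves only by the tool step_arm, never from a script. Its argument "steps" is one flat list of numbers, 5 for each row, row after row: the opening, from 0 (shut) to 1 (fully open), then the shift along the tool's x, y, z in mm, then the turn about the tool's z in degrees. In form: [grip, dx, dy, dz, roll, grip, dx, dy, dz, roll, ...]. A call has 1 to 12 rows; each row shifts and turns the commanded pose from where the row before left it, along the tool's axes as they then stand; what a row does not reach is not made up. A row lasts 1/8 s, in which the tool goes at most 62.5 mm and 10.7 degrees, less where a joint would pass 70% of its speed; a pose out of reach is approached as far as the arm can. A call with a gripper value outside its range is refused whole. The fingers move at their own pace and stop on an object; "grip_force" is the grip in N (left out, the last holds). Time passes only in rows, so rows that do not move let the fingers close. It gives the time, the measured TCP pose, the force, the opening and the grip force at its end, in the units of the state.
- env.get_obs(): the state, without advancing time (a new reading comes with each control period).
- env.read_camera(name): name is "side" or "top" or "wrist"; returns a dict with "image" (400x640x3 uint8, red, green, blue), "camera_matrix" (3x3 intrinsics, pixels), "R" (3x3) and "t" (3): a world point X has camera coordinates R X + t. Camera axes: x right, y down, z forward; pixel columns grow to the right and rows downward; lengths in m; the calibration is good to about 2 mm. A picture is of the moment at which its call begins. There is no depth.
- env.sign_off(): hands the job in; it is judged then, once.
The state is a dict: "time_s": time; "qpos": joint angles; "joint_velocities": joint speeds; "effort": joint torques, N m; "tool_pos": TCP position; "tool_rot": TCP orientation; "force": force on the tool from outside, world axes, zero at the start; "wrist_torque": the same for the moment, N m; "grip_width": finger opening in m; "grasp_force": force on a finger pad.
Only numpy, scipy, OpenCV 4.12 (cv2) and the standard library are available. Lean on these libraries where they do the work, as an engineer would, in place of code of your own. Each camera call takes 0.05 s, during which the arm holds its last target. There are 200 camera calls.

## Task

The collar on the spindle in the V-blocks runs out. Lower the dial indicator until its plunger bears on the collar and is pushed in by about half its travel (needle near half a turn), then turn the spindle gently by its hand wheel, keeping off the collar itself, until the collar's high spot, where the indicator reads highest, is straight under the plunger, and leave it so, let go, with the plunger still bearing on it. Never run the plunger in to its end stop, keep the spindle down in both V-blocks without forcing it, and leave the other things on the bench alone.

Things in the scene. Friction and masses are not known exactly. Their poses are not given: they have to be found in the camera images.
- gauge: runout gauge, fixed: grey bed 190 x 320 x 20 mm with two steel V-blocks (tops 77 mm up) and an indicator stand. Origin: middle of its underside, on the bench; x to the far side, y along the spindle to the indicator's end, z up. Spindle axis at x = -40, z = 75 mm; V-blocks at y = -132 and +132 mm, 26 mm thick; column (18 mm thick, 241 mm high) at x = +65, y = +80 mm
- indicator_grip (a point): middle of the top of the indicator's finger grip, 14 mm below its end: an upright dark steel lug, 26 mm (gauge's x) by 14 mm (y), just behind the dial, at x = -12, y = +80 mm of the gauge. The carriage (dial, arm, grip) slides vertically on the column with drag: 6 N pushes it down, 13 N pulls it up, it stays where left. It starts 0 to 20 mm below its upper stop and can go 68 mm below that
- plunger_tip (a point): lower end of the indicator's thin upright plunger, over the middle of the collar (x = -40, y = +80 mm of the gauge); 82 mm below the centre of the dial (88 mm across, facing the robot) when out. Sprung: 0.7 N when out, 2.1 N after its full travel of 20 mm. Once it bears, the tip follows the collar's top
- needle (a joint): the dial's needle, rad: 0 (straight up) with the plunger out, growing clockwise as seen from the robot as the plunger is pushed in; one turn (6.28) is the full travel of 20 mm, so 0.314 rad per mm; half travel is 3.14
- wheel (a point): centre of the spindle's hand wheel, on the spindle's axis (y along it): aluminium disc with knurled rim, 76 mm in diameter, 14 mm thick, hub 34 mm in diameter and 26 mm long. Its top can be pinched from both faces. Its angle tells how far the spindle has turned, but nothing of where the collar is high
- spindle: loose steel spindle lying in the V-blocks, 20 mm thick, 312 mm long, 0.7 to 1.1 kg. Origin: middle of its axis, y along it; hand wheel at y = -80 mm, collar at y = +80 mm: a plain ring 50 mm in diameter, 24 mm wide, fixed 4 mm off-centre at an unknown angle (high spot at least 50 degrees from the top at the start), so its top moves 8 mm in a turn. It stays where it is left
- magnet_dish: bystander: round steel dish, 144 mm
- spool_1: bystander: thread spool, 41 x 52 mm
- marker: bystander: felt marker, 140 mm
- snips: bystander: small side cutters, 110 mm

How it is judged:
By the outcome, as a careful person would: the job done as asked, in the order asked, and still so for the second after the job is handed in, with the robot touching nothing.
It also fails if it takes over 72 s, if anything falls off the work surface, if the arm or the gripper's body presses on something with over 40 N, if the wrist force passes 120 N, or if a joint passes its speed limit or range.

## Working session

There is one attempt and no reset: what is moved stays moved. The work goes in short steps, Python scripts to look and compute and a tool call to move; the robot and the scene stay as the last step left them, time stands still between calls to the robot, and variables do not carry over. Pictures are saved under pics/ and viewed, at most 11 in all, crops included, and the job is handed in when it is done.

Besides the shell and the picture viewer there is one more tool, called after "Request:" as name(argument=value, ...) on one line, values as JSON. step_arm: Moves the arm, as the interface text tells. Its arguments: {"type":"object","properties":{"steps":{"type":"array","items":{"type":"number"}},"grip_force":{"type":"number"}},"required":["steps"]}

```bash
mkdir -p pics; cat > h.py <<'E'
from cell import env
import cv2, numpy as np
def snap(n,f):
    c=env.read_camera(n); cv2.imwrite(f'pics/{f}.png',c['image'][:,:,::-1]); np.savez(f'pics/{f}.npz',K=c['camera_matrix'],R=c['R'],t=c['t']); return c
def ld(f):
    d=np.load(f'pics/{f}.npz'); return d['K'],d['R'],d['t']
def proj(f,X):
    K,R,t=ld(f); p=K@(R@np.asarray(X,float)+t); return p[:2]/p[2]
def ray(f,uv):
    K,R,t=ld(f); return -R.T@t, R.T@np.linalg.solve(K,[uv[0],uv[1],1.])
def onz(f,uv,z):
    o,d=ray(f,uv); return o+d*(z-o[2])/d[2]
E
python3 - <<'E'
from h import *
a=snap('side','s0');b=snap('top','t0')
for f in('s0','t0'):
    K,R,t=ld(f);print(f,K[0,0],-R.T@t,R[2])
o=env.get_obs();print(o['time_s'],o['tool_pos'],o['tool_rot'],o['force'],o['grip_width'])
E
```

```text
s0 482.2240937045177 [0.19587882 0.63420605 0.90925217] [ 0.28824767 -0.6733256  -0.68084206]
t0 447.6991537204734 [ 0.24907177 -0.10634009  1.37400035] [ 0.21851216 -0.00178795 -0.97583259]
0.1 [ 0.20116027 -0.61790357  0.40381287] [-1.79907765e+02  4.48520386e-03  1.80356219e+01] [ 0.71633646  0.24511317 -0.30177446] 0.08696176293906897
```

View pics/s0.png

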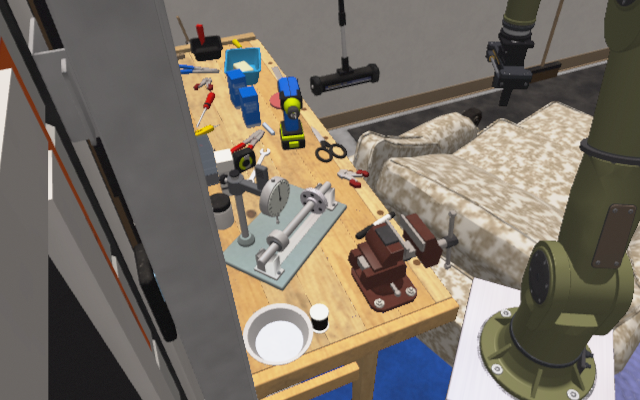

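View pics/t0.png

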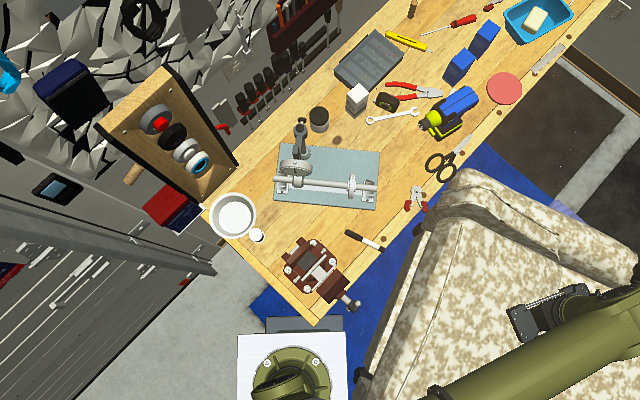

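The side view shows the gauge at about (285,230), with the dial at (275,197) and the wheel at (315,198). The top view shows the bed corners near (279,143), (380,151), (377,210) and (273,201), with the wheel at (354,186) and the dial at (295,167).

```bash
python3 - <<'E'
from h import *
im=cv2.imread('pics/t0.png')
print(im[155,350],im[170,260],im[200,320])
hsv=cv2.cvtColor(im,cv2.COLOR_BGR2HSV); print(hsv[155,350],hsv[200,320])
h0=hsv[155,350].astype(int)
m=(np.abs(hsv.astype(int)-h0)<[12,30,45]).all(2).astype(np.uint8)
mm=np.zeros_like(m);mm[135:220,262:390]=m[135:220,262:390]
mm=cv2.morphologyEx(mm,cv2.MORPH_OPEN,np.ones((2,2)))
n,l,s,c=cv2.connectedComponentsWithStats(mm)
pts=np.argwhere(np.isin(l,[i for i in range(1,n) if s[i,4]>60]))[:,::-1]
W=np.array([onz('t0',p,.02)[:2] for p in pts])
r=cv2.minAreaRect((W*1000).astype(np.float32));print(r);B=cv2.boxPoints(r)/1000;print(B)
for b in B: print(b,proj('t0',[*b,.02]))
v=im.copy()
for b in B: cv2.circle(v,tuple(int(x) for x in proj('t0',[*b,.02])),1,(0,0,255),-1)
cv2.imwrite('pics/v1.png',cv2.resize(v[125:230,245:405],None,fx=5,fy=5,interpolation=cv2.INTER_CUBIC))
E
```

```text
[186 190 169] [ 99 184 230] [188 192 170]
[ 84  28 190] [ 85  29 192]
((617.2158813476562, -123.19508361816406), (315.7974548339844, 185.64942932128906), 82.49114990234375)
[[ 0.5045531  -0.2676095 ]
 [ 0.6886105  -0.29187006]
 [ 0.72987866  0.02121933]
 [ 0.5458213   0.04547989]]
[ 0.5045531 -0.2676095] [375.60034959 210.2398028 ]
[ 0.6886105  -0.29187006] [380.10598775 152.93327192]
[0.72987866 0.02121933] [281.15110109 143.41839149]
[0.5458213  0.04547989] [273.79808764 200.09873368]
```

View pics/v1.png

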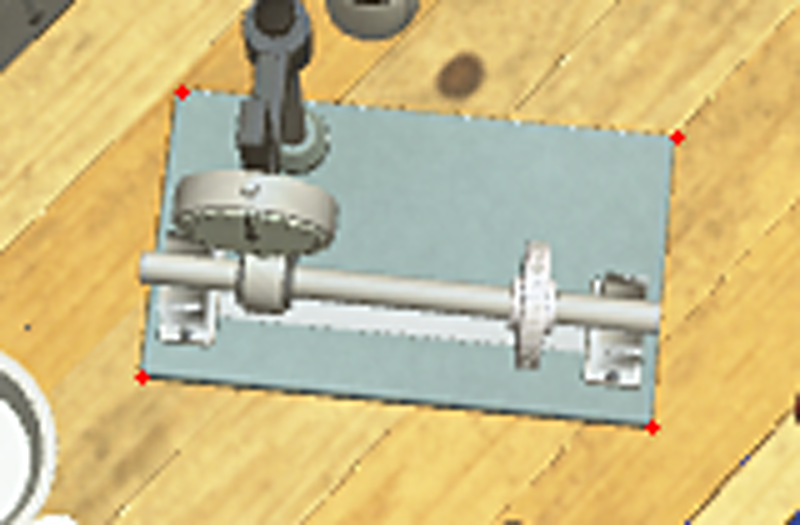

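```bash
cat >> h.py <<'E'
C=np.array([.617,-.123]);YAW=np.radians(-7.5);u=np.array([np.cos(YAW),np.sin(YAW)]);w=np.array([-np.sin(YAW),np.cos(YAW)])
def G(x,y,z): # gauge mm -> world
    return np.r_[C+u*x/1000+w*y/1000,z/1000]
E
python3 - <<'E'
from h import *
im=cv2.imread('pics/s0.png')
a=cv2.resize(im[150:290,215:355],None,fx=4,fy=4,interpolation=cv2.INTER_CUBIC)
def mk(p,c):
    q=(proj('s0',p)-[215,150])*4; cv2.circle(a,tuple(int(i) for i in q),2,c,-1)
for z in range(100,261,20): mk(G(-12,80,z),(0,0,255))
mk(G(-40,-80,75),(255,0,0));mk(G(-40,80,75),(255,0,0));mk(G(65,80,241),(0,255,0))
mk(G(-40,156,75),(255,0,255));mk(G(-40,-156,75),(255,0,255))
cv2.imwrite('pics/v2.png',a)
for z in range(100,261,20): print(z,proj('s0',G(-12,80,z)),proj('t0',G(-12,80,z)), proj('s0',G(-40,80,z)))
print(G(-12,80,0),G(-40,-80,0))
E
```

```text
100 [271.10446642 228.53853588] [300.26239297 170.47585251] [281.12570156 232.72804485]
120 [270.33467402 222.51042132] [299.88181981 168.58397604] [280.47229597 226.69447136]
140 [269.54582481 216.333076  ] [299.48967859 166.63459331] [279.80255949 220.51009775]
160 [268.73720225 210.00088898] [299.08543374 164.62504188] [279.11587213 214.16919894]
180 [267.90805346 203.50796448] [298.66851608 162.55249237] [278.41158209 207.66575634]
200 [267.05758683 196.84810351] [298.2383202 160.4139352] [277.68900374 200.99343879]
220 [266.1849695 190.0147842] [297.79420151 158.20616597] [276.94741538 194.14558199]
240 [265.28932467 183.00114048] [297.33547298 155.92576944] [276.18605681 187.11516632]
260 [264.36972866 175.79993902] [296.86140165 153.56910194] [275.40412677 179.89479282]
[ 0.61554476 -0.0421181   0.        ] [ 0.56690011 -0.19709454  0.        ]
```

View pics/v2.png

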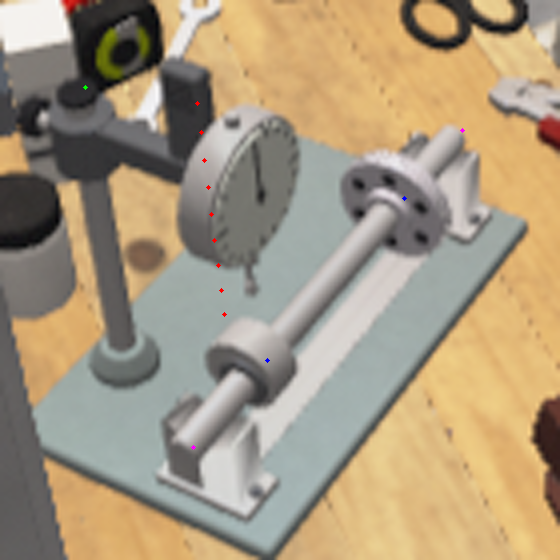

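Request:
step_arm(steps=[0.6,0,0,-35,8.5,0.6,0,0,-35,8.5,0.6,0,0,-30,8.5,0.6,25,-45,0,0,0.6,25,-45,0,0,0.6,25,-45,0,0,0.6,25,-45,0,0,0.6,25,-45,0,0,0.6,25,-45,0,0,0.6,25,-45,0,0,0.6,25,-45,0,0,0.6,25,-45,0,0])

```text
time_s: 1.6
tool_pos: [0.4776, -0.2442, 0.5044]
tool_rot: [180.0, 0.0, -7.5]
force: [-0.5, -0.6, 0.0]
grip_width: 0.0522
grasp_force: 0.0
```

Request:
step_arm(steps=[0.6,22,-44,0,0,0.6,22,-44,0,0,0.6,22,-44,0,0,0.6,22,-43,0,0,0.6,22,-43,0,0,0.6,0,0,0,0,0.6,0,0,0,0])

```text
time_s: 2.48
tool_pos: [0.6142, -0.0443, 0.5041]
tool_rot: [180.0, 0.1, -7.5]
force: [-0.0, 0.7, 0.3]
grip_width: 0.0519
grasp_force: 0.0
```

```bash
python3 - <<'E'
from h import *
snap('wrist','w1');snap('side','s1');o=env.get_obs();print(o['tool_pos'],o['tool_rot'],o['force'])
im=cv2.imread('pics/w1.png');
for z in(260,285):
  P=np.array([proj('w1',G(-12+a,80+b,z)) for a,b in((-13,-7),(13,-7),(13,7),(-13,7))]);print(z,P.round());cv2.polylines(im,[P.astype(np.int32)],True,(0,0,255) if z==260 else (0,255,0),1)
print(proj('w1',G(-40,-80,75)), ld('w1'))
K,R,t=ld('w1');print(-R.T@t)
s=cv2.imread('pics/s1.png')[130:280,205:355];s=cv2.resize(s,None,fx=2.667,fy=2.667,interpolation=cv2.INTER_CUBIC)
s=cv2.resize(s,(400,400));cv2.imwrite('pics/v3.png',cv2.resize(np.hstack([im,s]),(800,308)))
E
```

```text
[ 0.6139581  -0.04554451  0.50454079] [ 1.79932496e+02  2.60454083e-02 -7.60897978e+00] [0.27751764 0.57441964 0.04697129]
260 [[320. 227.]
 [321. 190.]
 [299. 190.]
 [299. 227.]]
285 [[321. 243.]
 [321. 201.]
 [297. 201.]
 [298. 243.]]
[448.02009887 181.19115224] (array([[358.86409885,   0.        , 315.24526346],
       [  0.        , 358.86409885, 194.83249131],
       [  0.        ,   0.        ,   1.        ]]), array([[-0.12970058, -0.99155199,  0.00155542],
       [-0.95121014,  0.12486624,  0.28214836],
       [-0.27995899,  0.03511527, -0.95936952]]), array([0.03411551, 0.52664915, 0.65958282]))
[ 0.69003495 -0.05509483  0.4841374 ]
```

View pics/v3.png

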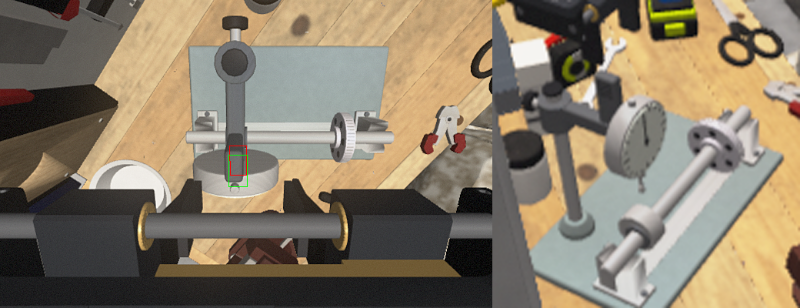

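Wrist view: the lug is centred between the fingers near (237,165) and matches the predicted box. Descending.

Request:
step_arm(steps=[0.6,1,-2,15,0,0.6,0,0,15,0,0.6,0,0,15,0,0.6,0,0,12,0,0.6,0,0,10,0,0.6,0,0,0,0,0.6,0,0,0,0])

```text
time_s: 3.45
tool_pos: [0.6157, -0.0419, 0.4382]
tool_rot: [-180.0, -0.0, -7.5]
force: [-0.3, -0.4, 0.0]
grip_width: 0.0522
grasp_force: 0.0
```

```bash
python3 - <<'E'
from h import *
snap('wrist','w2');o=env.get_obs();print(o['tool_pos'],o['tool_rot'],o['force'])
cv2.imwrite('pics/v4.png',cv2.imread('pics/w2.png')[100:400,170:470])
E
```

```text
[ 0.61575191 -0.0418783   0.43838819] [-1.79998892e+02 -6.38220117e-02 -7.45441485e+00] [-0.24019527 -0.60194253  0.8542107 ]
```

View pics/v4.png

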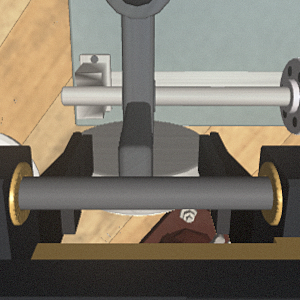

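The lug (118–157) sits midway between the fingers (about 72–212). Closing.

Request:
step_arm(steps=[0,0,0,0,0,0,0,0,0,0,0,0,0,0,0,0,0,0,0,0,0,0,0,0,0,0,0,0,0,0], grip_force=25)

```text
time_s: 4.25
tool_pos: [0.6159, -0.0386, 0.4377]
tool_rot: [-179.7, -0.0, -7.3]
force: [2.2, 7.4, -0.5]
grip_width: 0.0138
grasp_force: 25.0
```

```bash
cat >> h.py <<'E'
def dial(f,dz,save=None):
    """rectify the dial face (gauge plane x=-58) seen in side view; dz = dial centre z mm"""
    im=cv2.imread(f'pics/{f}.png'); X=-55
    s=[(a,b) for a,b in((-50,50),(50,50),(50,-50),(-50,-50))]
    src=np.float32([proj(f,G(X,80-a,dz+b)) for a,b in s]); dst=np.float32([[200+4*a,200-4*b] for a,b in s])
    r=cv2.warpPerspective(im,cv2.getPerspectiveTransform(src,dst),(400,400),flags=cv2.INTER_CUBIC)
    return r
E
python3 - <<'E'
from h import *
o=env.get_obs();print(o['force'],o['grip_width'],o['grasp_force'])
snap('side','s2');cv2.imwrite('pics/v5.png',np.hstack([dial('s0',215),dial('s2',215)]))
print(proj('s2',G(-55,80,215)))
E
```

```text
[ 2.18684658  7.40198776 -0.50952901] 0.01383364742029291 25.005251773400232
[282.97193034 198.12381794]
```

View pics/v5.png

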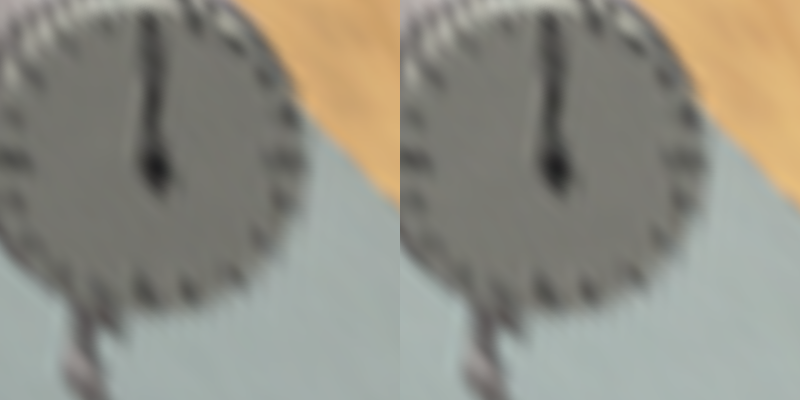

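Request:
step_arm(steps=[0,0,-3,0,0,0,0,0,3,0,0,0,0,4,0,0,0,0,4,0,0,0,0,4,0,0,0,0,4,0,0,0,0,4,0,0,0,0,4,0,0,0,0,3,0,0,0,0,0,0])

```text
time_s: 5.55
tool_pos: [0.616, -0.038, 0.4086]
tool_rot: [-179.9, -0.1, -7.4]
force: [-0.7, 4.0, 4.3]
grip_width: 0.0137
grasp_force: 25.0
```

```bash
sed -i 's/X=-55/X=-44/; s/80-a,dz/82.5-a,dz/' h.py; python3 - <<'E'
from h import *
o=env.get_obs();print(o['tool_pos'],o['force'],o['grip_width'],o['grasp_force'])
snap('side','s3');cv2.imwrite('pics/v6.png',np.hstack([dial('s2',215),dial('s3',185)]))
E
```

```text
[ 0.61599004 -0.03795832  0.40862968] [-0.71697299  4.02994827  4.30107336] 0.013702872070164351 24.98777796048671
```

View pics/v6.png

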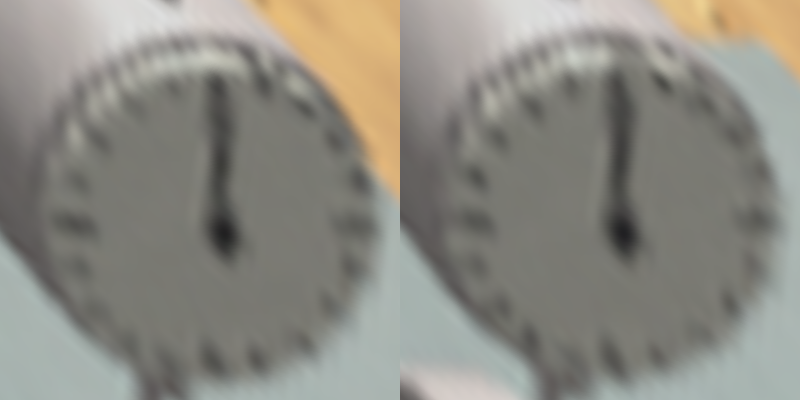

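Rectified dial: hub at (218,228), needle still at 0. I'll read the needle numerically from here.

```bash
cat >> h.py <<'E'
def needle(f,dz,cen=(221,234)):
    g=cv2.cvtColor(dial(f,dz),cv2.COLOR_BGR2GRAY)
    # refine hub: darkest blob near centre
    b=cv2.GaussianBlur(g,(0,0),7)[190:270,180:262]; j=np.unravel_index(b.argmin(),b.shape); hub=(j[1]+180,j[0]+190)
    res=[]
    for c in (cen,):
        P=cv2.warpPolar(g,(120,720),c,120,cv2.WARP_POLAR_LINEAR+cv2.INTER_LINEAR).astype(float)
        p=cv2.blur(P[:,45:105].mean(1).reshape(-1,1),(1,15),borderType=cv2.BORDER_REFLECT)[:,0]
        d=np.clip(np.median(p)-p-8,0,None); k=d.argmax(); i=np.arange(k-30,k+31); ww=d[i%720]
        a=((i*ww).sum()/ww.sum())/2+90
        res.append((round(a%360,1),round(d.max(),1)))
    return hub,res
E
python3 - <<'E'
from h import *
for f,z in(('s0',215),('s2',215),('s3',186),('s3',185)): print(f,needle(f,z))
E
```

```text
s0 ((np.int64(223), np.int64(232)), [(np.float64(359.5), np.float64(39.8))])
s2 ((np.int64(222), np.int64(230)), [(np.float64(359.6), np.float64(41.5))])
s3 ((np.int64(222), np.int64(235)), [(np.float64(359.3), np.float64(44.0))])
s3 ((np.int64(222), np.int64(231)), [(np.float64(359.2), np.float64(43.6))])
```

Request:
step_arm(steps=[0,0,0,2,0,0,0,0,2,0,0,0,0,2,0,0,0,0,0,0])

```text
time_s: 6.1
tool_pos: [0.616, -0.038, 0.4025]
tool_rot: [-179.9, -0.0, -7.4]
force: [-1.0, 4.8, 5.7]
grip_width: 0.0139
grasp_force: 25.0
```

```bash
cat > rd.py <<'E'
from h import *
import sys
f=sys.argv[1];dz=None if len(sys.argv)<3 else float(sys.argv[2])
o=env.get_obs();z=o['tool_pos'][2]*1000
snap('side',f);dz=dz or 215-(437.7-z)
print(o['time_s'],np.round(o['tool_pos'],4),np.round(o['force'],1),o['grip_width'],'dz',round(dz,1),needle(f,dz))
E
python3 rd.py s4
```

```text
6.1 [ 0.616  -0.038   0.4025] [-1.   4.8  5.7] 0.013890903892099548 dz 179.8 ((np.int64(221), np.int64(231)), [(np.float64(35.3), np.float64(33.1))])
```

Request:
step_arm(steps=[0,0,0,2,0,0,0,0,2,0,0,0,0,2,0,0,0,0,2,0,0,0,0,0,0,0,0,0,0,0])

```text
time_s: 6.9
tool_pos: [0.616, -0.038, 0.3947]
tool_rot: [-179.9, -0.0, -7.4]
force: [-1.4, 4.6, 6.1]
grip_width: 0.0136
grasp_force: 25.0
```

```bash
python3 rd.py s5
```

```text
6.9 [ 0.616  -0.038   0.3947] [-1.4  4.6  6.1] 0.013570902151865011 dz 172.0 ((np.int64(222), np.int64(232)), [(np.float64(176.9), np.float64(39.0))])
```

Request:
step_arm(steps=[0.6,0,0,0,0,0.6,0,0,0,0,0.6,0,0,0,0,0.6,0,0,-10,0,0.6,0,0,-25,0,0.6,0,0,-30,0,0.6,-7,40,0,0,0.6,-7,40,0,0,0.6,-7,40,0,0,0.6,-7,37,0,0,0.6,0,0,0,0,0.6,0,0,0,0])

```text
time_s: 8.45
tool_pos: [0.568, -0.1904, 0.4593]
tool_rot: [-180.0, -0.0, -7.4]
force: [-0.4, 0.8, 0.3]
grip_width: 0.052
grasp_force: 0.0
```

```bash
python3 rd.py s6 172; python3 - <<'E'
from h import *
snap('wrist','w3');o=env.get_obs();print(o['tool_pos'],o['tool_rot'])
im=cv2.imread('pics/w3.png')
for y in(-80,-87,-73):
  for x in (-78,-40,-2): print(y,x,proj('w3',G(x,y,113 if x==-40 else 75)))
for X in((-40,-80,113),(-40,-76,113)):
  q=proj('w3',G(*X)); cv2.circle(im,tuple(int(round(a)) for a in q),2,(0,0,255),-1)
cv2.imwrite('pics/v7.png',im)
E
```

```text
8.45 [ 0.568  -0.1904  0.4593] [-0.4  0.8  0.3] 0.05199439872047487 dz 172.0 ((np.int64(221), np.int64(231)), [(np.float64(176.9), np.float64(37.0))])
[ 0.56829878 -0.18940588  0.45913769] [-1.79969181e+02 -3.43603770e-02 -7.31929369e+00]
-80 -78 [321.46307004 202.53820442]
-80 -40 [322.45953829 175.94705448]
-80 -2 [322.05141836 130.41334695]
-87 -78 [328.03866425 202.55643893]
-87 -40 [329.96046072 175.96834138]
-87 -2 [329.01530015 130.43388294]
-73 -78 [314.88726496 202.51996932]
-73 -40 [314.95834147 175.9257668 ]
-73 -2 [315.08730005 130.39281026]
```

View pics/v7.png

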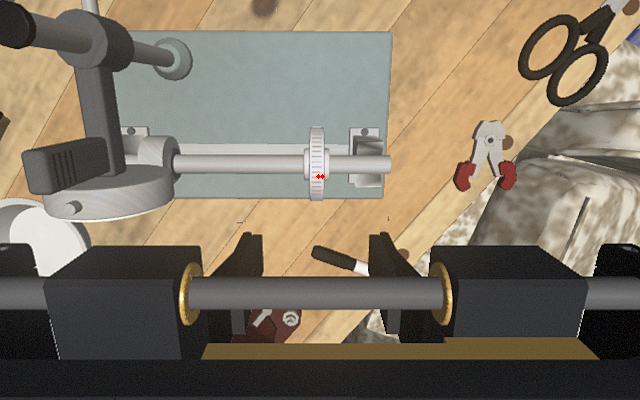

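Needle still reads 176.9°, so the carriage stayed put. The wheel appears at column 309–326, rows 127–200, so the frame is about +4 mm in y. Moving to it, with tips ending about 23 mm above the axis.

Request:
step_arm(steps=[0.5,1.5,3,30,0,0.5,0,0,30,0,0.5,0,0,30,0,0.5,0,0,30,0,0.5,0,0,25,0,0.5,0,0,15,0,0.5,0,0,10,0,0.5,0,0,9,0,0.5,0,0,0,0,0.5,0,0,0,0], grip_force=4)

```text
time_s: 9.8
tool_pos: [0.5692, -0.1943, 0.2804]
tool_rot: [180.0, -0.1, -7.5]
force: [-0.7, 0.1, -0.8]
grip_width: 0.0438
grasp_force: 0.0
```

```bash
python3 rd.py s7 172; python3 - <<'E'
from h import *
snap('wrist','w4')
a=cv2.imread('pics/w4.png')[60:400,140:500]; s=cv2.imread('pics/s7.png')[130:270,225:365]
cv2.imwrite('pics/v8.png',np.hstack([a,cv2.resize(s,(340,340),interpolation=cv2.INTER_CUBIC)]))
E
```

```text
9.8 [ 0.5692 -0.1943  0.2804] [-0.7  0.1 -0.8] 0.04384891189294599 dz 172.0 ((np.int64(222), np.int64(232)), [(np.float64(176.9), np.float64(37.9))])
```

View pics/v8.png

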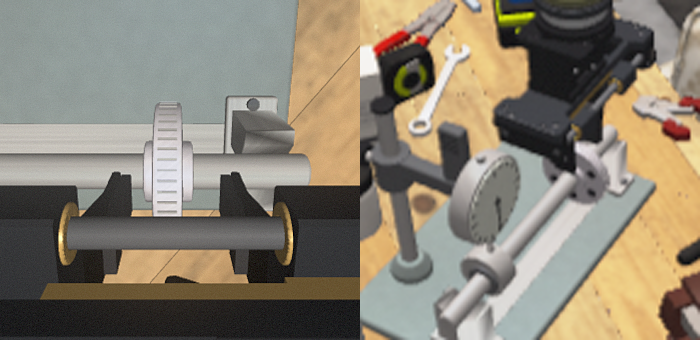

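The wheel (column 168) is about 3 mm left of the finger middle (176). I'll correct and pinch lightly.

Request:
step_arm(steps=[0.5,0,-3,0,0,0.3,0,0,0,0,0,0,0,0,0,0,0,0,0,0,0,0,0,0,0,0,0,0,0,0], grip_force=4)

```text
time_s: 10.65
tool_pos: [0.5693, -0.191, 0.2797]
tool_rot: [-180.0, 0.0, -7.5]
force: [-0.3, 0.3, 0.9]
grip_width: 0.0138
grasp_force: 4.0
```

```bash
python3 rd.py s8 172
```

```text
10.65 [ 0.5693 -0.191   0.2797] [-0.3  0.3  0.9] 0.01380324586272086 dz 172.0 ((np.int64(222), np.int64(232)), [(np.float64(176.6), np.float64(41.4))])
```

Request:
step_arm(steps=[0,2.1,0,0.1,0,0,2.1,0,0.2,0,0,2.1,0,0.4,0,0,2.0,0,0.5,0,0,2.0,0,0.6,0,0,1.9,0,0.8,0,0,1.9,0,0.9,0,0,1.8,0,1.1,0,0,1.7,0,1.1,0,0,1.7,0,1.3,0,0,0,0,0,0])

```text
time_s: 12.08
tool_pos: [0.5888, -0.1939, 0.2728]
tool_rot: [180.0, -0.1, -7.5]
force: [0.5, 0.0, 1.6]
grip_width: 0.0143
grasp_force: 4.0
```

```bash
python3 rd.py s9 172
```

```text
12.075 [ 0.5888 -0.1939  0.2728] [0.5 0.  1.6] 0.01431393572888012 dz 172.0 ((np.int64(224), np.int64(236)), [(np.float64(136.6), np.float64(30.9))])
```

Reading fell, so the high spot is the other way. Turning back.

Request:
step_arm(steps=[0,-1.7,0,-1.3,0,0,-1.7,0,-1.1,0,0,-1.8,0,-1.1,0,0,-1.9,0,-0.9,0,0,-1.9,0,-0.8,0,0,-2.0,0,-0.6,0,0,-2.0,0,-0.5,0,0,-2.1,0,-0.4,0,0,-2.1,0,-0.2,0,0,-2.1,0,-0.1,0,0,0,0,0,0])

```text
time_s: 13.5
tool_pos: [0.5692, -0.1913, 0.28]
tool_rot: [180.0, 0.0, -7.5]
force: [2.7, -0.3, -0.7]
grip_width: 0.014
grasp_force: 4.0
```

```bash
python3 rd.py s10 172
```

```text
13.5 [ 0.5692 -0.1913  0.28  ] [ 2.7 -0.3 -0.7] 0.014016703906437587 dz 172.0 ((np.int64(222), np.int64(232)), [(np.float64(176.6), np.float64(44.1))])
```

Request:
step_arm(steps=[0,-2.1,0,0.1,0,0,-2.1,0,0.2,0,0,-2.1,0,0.4,0,0,-2.0,0,0.5,0,0,-2.0,0,0.6,0,0,-1.9,0,0.8,0,0,-1.9,0,0.9,0,0,-1.8,0,1.1,0,0,-1.7,0,1.1,0,0,-1.7,0,1.3,0,0,0,0,0,0])

```text
time_s: 14.92
tool_pos: [0.5498, -0.1887, 0.2724]
tool_rot: [180.0, 0.1, -7.5]
force: [1.7, -0.5, 1.9]
grip_width: 0.0138
grasp_force: 4.0
```

```bash
python3 rd.py s11 172
```

```text
14.925 [ 0.5498 -0.1887  0.2724] [ 1.7 -0.5  1.9] 0.01384547241757606 dz 172.0 ((np.int64(221), np.int64(232)), [(np.float64(215.2), np.float64(31.7))])
```

Turn is tracking without slip (about 33° per stroke at r≈36). The high spot is about 45° further. Regripping on the far side.

Request:
step_arm(steps=[0.4,0,0,0,0,0.4,0,0,0,0,0.4,0,0,-4.5,0,0.4,11,0,-3,0,0.4,11,0,0,0,0.4,11,0,3,0,0.4,0,0,0,0,0,0,0,0,0,0,0,0,0,0,0,0,0,0,0,0,0,0,0,0], grip_force=4)

```text
time_s: 16.35
tool_pos: [0.5827, -0.1931, 0.2773]
tool_rot: [180.0, 0.0, -7.5]
force: [-0.9, 0.3, 0.2]
grip_width: 0.0136
grasp_force: 4.0
```

```bash
python3 rd.py s12 172
```

```text
16.35 [ 0.5827 -0.1931  0.2773] [-0.9  0.3  0.2] 0.013645404018434565 dz 172.0 ((np.int64(222), np.int64(233)), [(np.float64(215.1), np.float64(31.9))])
```

Request:
step_arm(steps=[0,-2.7,0,-1,0,0,-2.7,0,-0.8,0,0,-2.8,0,-0.5,0,0,-2.8,0,-0.3,0,0,-2.8,0,-0.1,0,0,0,0,0,0])

```text
time_s: 17.15
tool_pos: [0.5689, -0.1911, 0.2802]
tool_rot: [180.0, 0.0, -7.5]
force: [1.2, -0.6, 0.3]
grip_width: 0.0138
grasp_force: 4.0
```

```bash
python3 rd.py s13 172
```

```text
17.15 [ 0.5689 -0.1911  0.2802] [ 1.2 -0.6  0.3] 0.013820155317026055 dz 172.0 ((np.int64(222), np.int64(234)), [(np.float64(234.3), np.float64(32.0))])
```

Request:
step_arm(steps=[0,-2.8,0,0.1,0,0,-2.8,0,0.3,0,0,-2.8,0,0.5,0,0,-2.7,0,0.8,0,0,-2.7,0,1,0,0,0,0,0,0])

```text
time_s: 17.95
tool_pos: [0.555, -0.1894, 0.2771]
tool_rot: [180.0, 0.1, -7.5]
force: [1.6, 0.7, 0.2]
grip_width: 0.0141
grasp_force: 4.0
```

```bash
python3 rd.py s14 172
```

```text
17.95 [ 0.555  -0.1894  0.2771] [1.6 0.7 0.2] 0.0140620271928556 dz 172.0 ((np.int64(223), np.int64(232)), [(np.float64(245.4), np.float64(30.4))])
```

Request:
step_arm(steps=[0,-2.6,0,1.1,0,0,-2.5,0,1.3,0,0,-2.4,0,1.5,0,0,0,0,0,0])

```text
time_s: 18.5
tool_pos: [0.5477, -0.1885, 0.273]
tool_rot: [180.0, 0.1, -7.5]
force: [2.8, -0.2, -0.7]
grip_width: 0.0138
grasp_force: 4.0
```

```bash
python3 rd.py s15 172
```

```text
18.5 [ 0.5477 -0.1885  0.273 ] [ 2.8 -0.2 -0.7] 0.01383255698575932 dz 172.0 ((np.int64(223), np.int64(232)), [(np.float64(246.9), np.float64(33.9))])
```

```bash
cat > fit.py <<'E'
import numpy as np
from scipy.optimize import least_squares
# (cumulative as pairs of chord x start/end) ; turn = -(asin(x1/r)-asin(x0/r))
segs=[(0,19.5,136.6),(19.5,0,176.6),(0,-19.5,215.15),(13.8,-.1,234.3),(-.1,-14.1,245.4),(-14.1,-21.5,246.9)]
import sys,json
segs+=json.loads(sys.argv[1]) if len(sys.argv)>1 else []
def th(r):
    a=[0]
    for x0,x1,_ in segs: a.append(a[-1]-(np.arcsin(x1/r)-np.arcsin(x0/r)))
    return np.array(a)
y=np.array([176.7]+[s[2] for s in segs])
def f(p):
    d=th(p[0])-p[1]; return p[2]+18*(4*np.cos(d)+np.sqrt(625-16*np.sin(d)**2))-y
s=least_squares(f,[36,1.4,-250]);d=np.degrees(th(s.x[0])-s.x[1])
print(s.x[0],np.degrees(s.x[1]),d.round(1),s.fun.round(1),'peak',s.x[2]+18*29)
E
python3 fit.py
```

```text
36.78887620736373 84.30828690679725 [ -84.3 -116.3  -84.3  -52.3  -30.1   -7.7    5.5] [-0.8  1.3 -0.7 -0.3  1.   0.3 -0.8] peak 246.47460213839474
```

Near the peak. I'll go past it to bracket, then return.

Request:
step_arm(steps=[0.4,0,0,0,0,0.4,0,0,0,0,0.4,0,0,-4.5,0,0.4,11.5,0,-3,0,0.4,11.5,0,0,0,0.4,11.5,0,3,0,0.4,0,0,0,0,0,0,0,0,0,0,0,0,0,0,0,0,0,0,0,0,0,0,0,0], grip_force=4)

```text
time_s: 19.92
tool_pos: [0.5821, -0.193, 0.2779]
tool_rot: [180.0, 0.0, -7.5]
force: [-0.2, 0.5, 1.1]
grip_width: 0.0138
grasp_force: 4.0
```

```bash
python3 rd.py s16 172
```

```text
19.925 [ 0.5821 -0.193   0.2779] [-0.2  0.5  1.1] 0.013762312340437427 dz 172.0 ((np.int64(224), np.int64(232)), [(np.float64(247.1), np.float64(34.2))])
```

Request:
step_arm(steps=[0,-2.7,0,-1,0,0,-2.7,0,-0.8,0,0,-2.8,0,-0.5,0,0,-2.8,0,-0.3,0,0,-2.8,0,-0.1,0,0,0,0,0,0])

```text
time_s: 20.72
tool_pos: [0.5682, -0.1911, 0.2807]
tool_rot: [180.0, 0.0, -7.5]
force: [0.2, 0.4, -0.5]
grip_width: 0.0139
grasp_force: 4.0
```

```bash
python3 rd.py s17 172
```

```text
20.725 [ 0.5682 -0.1911  0.2807] [ 0.2  0.4 -0.5] 0.013868824950811258 dz 172.0 ((np.int64(223), np.int64(233)), [(np.float64(240.7), np.float64(36.7))])
```

Request:
step_arm(steps=[0,-2.8,0,0.1,0,0,-2.8,0,0.3,0,0,-2.8,0,0.5,0,0,-2.7,0,0.8,0,0,-2.7,0,1,0,0,0,0,0,0])

```text
time_s: 21.52
tool_pos: [0.5545, -0.1894, 0.2777]
tool_rot: [180.0, 0.1, -7.5]
force: [0.8, 0.6, -0.6]
grip_width: 0.0136
grasp_force: 4.0
```

```bash
python3 rd.py s18 172
```

```text
21.525 [ 0.5545 -0.1894  0.2777] [ 0.8  0.6 -0.6] 0.013635948836404047 dz 172.0 ((np.int64(222), np.int64(232)), [(np.float64(225.4), np.float64(35.4))])
```

```bash
python3 fit.py '[[13.3,-0.7,240.7],[-0.7,-14.5,225.4]]'
```

```text
37.967878826088636 85.29535955748874 [ -85.3 -116.2  -85.3  -54.4  -32.9  -11.3    1.4   23.    44.4] [-0.9  2.6 -0.8 -1.4  0.1  0.6  0.7  0.3 -1.1] peak 247.62877761693557
```

Symmetric readings bracket the peak 44° back, so I'm reversing both strokes.

Request:
step_arm(steps=[0,2.7,0,-1,0,0,2.7,0,-0.8,0,0,2.8,0,-0.5,0,0,2.8,0,-0.3,0,0,2.8,0,-0.1,0,0,2.8,0,0.1,0,0,2.8,0,0.3,0,0,2.8,0,0.5,0,0,2.7,0,0.8,0,0,2.8,0,1,0,0,0.5,0,0.1,0,0,0,0,0,0])

```text
time_s: 23.08
tool_pos: [0.5833, -0.1931, 0.2778]
tool_rot: [180.0, -0.1, -7.5]
force: [-1.2, 0.1, -0.2]
grip_width: 0.014
grasp_force: 4.0
```

```bash
python3 rd.py s19 172
```

```text
23.075 [ 0.5833 -0.1931  0.2778] [-1.2  0.1 -0.2] 0.013991319062952454 dz 172.0 ((np.int64(224), np.int64(233)), [(np.float64(247.0), np.float64(33.9))])
```

Needle is at 247°, the peak. Releasing and withdrawing upward.

Request:
step_arm(steps=[0.4,0,0,0,0,0.4,0,0,0,0,0.4,0,0,0,0,0.4,0,0,-10,0,0.4,0,0,-25,0,0.4,0,0,-40,0,0.4,0,0,-40,0,0.4,0,0,-40,0,0.4,0,0,0,0,0.4,0,0,0,0])

```text
time_s: 24.38
tool_pos: [0.5827, -0.193, 0.4327]
tool_rot: [180.0, 0.0, -7.5]
force: [0.9, -0.8, -0.1]
grip_width: 0.0346
grasp_force: 0.0
```

```bash
python3 rd.py s20 172; python3 - <<'E'
import cv2
a=cv2.imread('pics/s20.png')[130:290,205:365];cv2.imwrite('pics/v9.png',cv2.resize(a,(560,560),interpolation=cv2.INTER_CUBIC))
E
```

```text
24.375 [ 0.5827 -0.193   0.4327] [ 0.9 -0.8 -0.1] 0.0345880446172212 dz 172.0 ((np.int64(224), np.int64(233)), [(np.float64(247.0), np.float64(33.7))])
```

View pics/v9.png

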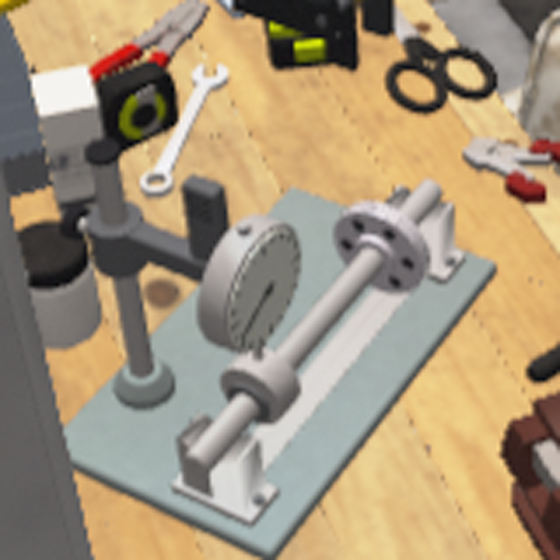

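The spindle is seated in both V-blocks, the plunger bears on the raised collar at about (260,355), and the gripper is clear. Handing in.

```bash
python3 -c "
from cell import env
print(env.sign_off())"
```

```text
the job is handed in; nothing more can be done
None
```

The job is handed in: the collar's high spot is under the plunger as near as the readings show (needle 247°, the peak, about 13.7 mm of the 20 mm travel, after being set at 177°), the spindle is down in both V-blocks, and the robot is clear of everything.

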